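# Gauge the neck of a crevice tool

### The arm

A 6-joint arm with a two-finger parallel gripper is mounted at the origin on the work surface. World frame = base frame: x ahead of the robot, y to its left, z up, the work surface at z = 0. Lengths are in m, angles in rad, forces in N, time in s.
With the tool pointing down it reaches from about 0.4 to 0.825 m from the base axis. Payload 7 kg.
Tool frame: the origin (TCP) lies on the centre line of the jaws, within the pads' length; the fingertips stand 22 mm ahead of it and the grasp point (between the pads) lies 3 mm ahead of it; z points along the fingers, y is the line along which they close (so a half turn about z gives the same grasp; the last joint's range is limited). The gripper opens to 88 mm and grips with 3 to 60 N. Pads are 19 mm wide; open, the fingers measure 130 mm over their backs; the gripper's body (78 mm by 193 mm) begins 47 mm behind the grasp point.
Start: joints at [-0.984, 0.359, 0.012, 0, -1.224, -0.288], TCP at [0.199, -0.645, 0.249] pointing down, gripper open.
Joint ranges: [-3.07, 3.07], [-1.43, 2.12], [-1.02, 1.25], [-3.03, 1.67], [-3.05, -0], [-3.03, 3.03]. Speed limits (rad/s): [2.39, 2.39, 3.01, 3.14, 3.14, 3.14].

### API

Orientations are given as [roll, pitch, yaw] about the fixed x, y, z axes, in that order (R = Rz(yaw) Ry(pitch) Rx(roll)).
In Python, from station import monitor, viewer, order gives the robot as it stands. The module is installed in compiled form; this text tells all that it offers.
- The arm moves only by the tool servo_tool, never from a script. Its argument "targets" is a list of rows, each an object with "angular": the turn, a rotation vector about the tool's x, y, z in degrees, a list of three; "xyz": the shift along the tool's x, y, z in cm, a list of three; "claw": the finger opening in cm, from 0 to 8.76. A call has 1 to 20 rows; each row shifts and turns the commanded pose from where the row before left it, along the tool's axes as they then stand; what a row does not reach is not made up. A row lasts 1/10 s, in which the tool goes at most 50 mm and 8.59 degrees, less where a joint would pass 70% of its speed; a pose out of reach is approached as far as the arm can. A call is refused whole if a number of a shift passes 5 or a number of a turn 8.59, either way. A call with a gripper value outside its range is refused whole. The fingers move at their own pace and stop on an object; "force" is the grip in N (left out, the last holds). Time passes only in rows, so rows that do not move let the fingers close. It gives the time, the measured TCP pose, the force, the opening and the grip force at its end, in the units of the state.
- monitor.get_state(): the state, without advancing time (a new reading comes with each control period).
- viewer.grab_frame(name): name is "scene" or "top"; returns a dict with "color" (384x512x3 uint8, blue, green, red), "fovy" (degrees; the focal length in pixels is half the picture's height over the tangent of half this angle, whatever the lens; pixels are square), "cx", "cy" (the principal point, pixels), "k1" (the pictures are not rectified: a ray, as slopes to the right and down, at radius r is drawn at 1 + k1 r^2 times it, then the intrinsics apply), "R" (3x3) and "t" (3): a world point X has camera coordinates R X + t. Camera axes: x right, y down, z forward; pixel columns grow to the right and rows downward; lengths in m; the calibration is good to about 2 mm. A picture is of the moment at which its call begins. There is no depth.
- order.job_done(): hands the job in; it is judged then, once.
The state is a dict: "t": time; "q": joint angles; "qd": joint speeds; "joint_efforts": joint torques, N m; "eef_pos": TCP position; "ee_rot": TCP orientation; "force": force on the tool from outside, world axes, zero at the start; "moment": the same for the moment, N m; "width": finger opening in m; "gripper_force": force on a finger pad.
Only numpy, scipy, OpenCV 4.12 (cv2) and the standard library are available. Lean on these libraries where they do the work, as an engineer would, in place of code of your own. Each camera call takes 0.05 s, during which the arm holds its last target. There are 200 camera calls.

### The job

We need the size of the chrome crevice tool to order a clip for it: lay it flat on the bed of the bench gauge, by its straight neck, crosswise between the open jaws. Then slide the jaw shut on it until the tool presses the spring plunger about half-way in, and never as far as its stop, so that the gauge holds the tool lightly but squarely by itself. Let go, and leave the other things where they are.

Things in the scene. Friction and masses are not known exactly. Their poses are not given: they have to be found in the camera images.
- crevice_neck (a point): Chrome crevice tool lying flat, 205 mm long, 140 g. Point: centre of its straight neck, 10 mm above the underside (centre of mass within 10 mm). x along the tool, z up. Neck: bar 110 long (x -55 to 55), 24 wide (y), 20 high. At -x a round socket, 32 in diameter, 50 long; at +x a narrower, lower nozzle, 45 long. Undersides in one plane. Either way round in the gauge will do.
- gauge: Bench gauge, fixed; place and yaw vary. Origin under the bed at table height; z up, y along the bed in the jaw's closing direction, x across. Flat steel bed: x -45 to 45 mm, y -150 to 140, top at z = 20. At +y a fixed aluminium block (x -25 to 25, y 85 to 125, top z = 55) carries the spring plunger. The sliding jaw comes from -y.
- jaw_post (a point): Centre of the grey grip post on the sliding jaw. Post 30 mm (gauge x) by 20 mm (gauge y, the sliding direction) by 40 mm high, z 55 to 95; this point is at x = 0, z = 75, y = -65.5 mm + jaw value in the gauge's frame. Jaw block below: 40 mm wide (x), 25 thick (y), z 21 to 55; its measuring face is 12.5 mm from this point towards +y.
- jaw (a joint): Travel of the sliding jaw in m towards the plunger (gauge +y): 0 fully open, face 120 mm from the resting plunger's face; starts at 0 to 0.02. It slides with a steady friction of about 8 N and stays where it is left, also against the plunger spring.
- plunger (a joint): How far the plunger is pressed in, in m: 0 at rest, 0.012 at its stop; spring 500 N/m (half-way: 0.006, 3 N). Its rod's end sticks out of the back of the fixed block by 6 mm at rest, and by as much more as it is pressed. With the 24 mm neck square between jaw and plunger its value is the jaw's value minus 0.096.
- plunger_face (a point): Centre of the plunger's flat measuring face, which looks to the gauge's -y; pad 30 mm wide (x), 16 high, 6 thick. At rest at x = 0, y = 67 mm, z = 31 mm in the gauge's frame, 18 mm out from the fixed block; moves to +y as it is pressed.
- brush: bamboo bottle brush lying down, 225 mm long, bristle head 44 mm across at its +x end; origin under its middle, at the table. Bystander.
- squeegee: pink plastic T-shaped squeegee lying flat, blade 220 mm along its y, handle to its -x, 18 mm high; origin under the blade. Bystander.
- dispenser: transparent closed dispenser with a white lid, 74 x 94 mm, 140 mm tall, standing; origin under its centre. Bystander.
- spare_clip: U-shaped steel spring clip, 40 x 26 mm, 31 mm high, open side up; origin under its centre. Bystander.
- scraper: flat scraper lying down, 160 mm long, grey handle to its -x, steel blade 60 mm wide; origin under the middle. Bystander.
- spray: white round bottle with a grey cap, 66 mm across, 190 mm tall, standing; origin under its centre. Bystander.

How it is judged:
On the way, in this order (a step that is already met when the one before it is completed fails the run):
1. the crevice tool lies on the gauge's bed by its neck, between the open jaws, the plunger not yet pressed (x of crevice_neck in the frame of gauge between -0.033 and 0.033 m and z of crevice_neck in the frame of gauge between 0.026 and 0.034 m and angle between crevice_neck's own z axis and vertical below 0.1 rad and angle between the x axis of crevice_neck and the x axis of gauge, either way round below 0.5 rad and value of joint plunger below 0.0015 m and y of crevice_neck in the frame of jaw_post above 0.02 m and y of crevice_neck in the frame of plunger_face below -0.008 m), for 0.2 s.
2. the jaw has been slid shut, so that the neck presses the plunger 2.5 to 9.5 mm in (x of crevice_neck in the frame of gauge between -0.033 and 0.033 m and z of crevice_neck in the frame of gauge between 0.026 and 0.034 m and angle between crevice_neck's own z axis and vertical below 0.1 rad and value of joint plunger between 0.0025 and 0.0095 m and angle between the x axis of crevice_neck and the x axis of gauge, either way round below 0.1 rad and value of joint jaw above 0.09 m), for 0.2 s.
At the end, for the whole second after the job is handed in: The tool lies flat on the bed (within 4 mm, 0.1 rad), square across it (0.1 rad), neck centre within 33 mm of the jaws' centre line, held between the shut jaw and the plunger, which is pressed in 2.5 to 9.5 mm and still (all of step 2 and velocity of joint plunger between -0.005 and 0.005 m/s); the robot touches nothing.
It fails at once if the plunger is driven to its stop (over 11.5 mm) (value of joint plunger above 0.0115 m).
It fails at once if another thing is shifted by more than 30 mm (distance of any of brush, squeegee, dispenser, spare_clip, scraper, spray from where it was at the start of the episode above 0.03 m).
It also fails if it takes over 54 s, if anything falls off the work surface, if the arm or the gripper's body presses on something with over 40 N, if the wrist force passes 120 N, or if a joint passes its speed limit or range.

## Working session

There is one attempt and no reset: what is moved stays moved. The work goes in short steps, Python scripts to look and compute and a tool call to move; the robot and the scene stay as the last step left them, time stands still between calls to the robot, and variables do not carry over. Pictures are saved under pics/ and viewed, at most 10 in all, crops included, and the job is handed in when it is done.

Besides the shell and the picture viewer there is one more tool, called by a JSON object that holds its "method" and its "body". servo_tool: Moves the arm, as the interface text tells. Its arguments: {"type":"object","properties":{"targets":{"type":"array"},"force":{"type":"number"}},"required":["targets"]}

```bash
mkdir -p pics; cat > h.py <<'E'
import numpy as np, cv2, pickle
from station import monitor, viewer, order
def grab(n,tag):
    f=viewer.grab_frame(n); cv2.imwrite(f'pics/{tag}.png',f['color']); pickle.dump(f,open(f'pics/{tag}.pkl','wb')); return f
def load(tag): return pickle.load(open(f'pics/{tag}.pkl','rb'))
def K(f):
    F=192/np.tan(np.radians(f['fovy'])/2); return np.array([[F,0,f['cx']],[0,F,f['cy']],[0,0,1.]]),np.array([f['k1'],0,0,0.])
def world(f,uv,z):
    k,d=K(f); p=cv2.undistortPoints(np.array([uv],float).reshape(-1,1,2),k,d).reshape(-1,2)
    R=np.array(f['R']);t=np.array(f['t']); c=-R.T@t
    r=np.c_[p,np.ones(len(p))]@R; return c+r*((z-c[2])/r[:,2:3])
def pix(f,X):
    k,d=K(f); return cv2.projectPoints(np.array(X,float).reshape(-1,3),cv2.Rodrigues(np.array(f['R']))[0],np.array(f['t']).astype(float),k,d)[0].reshape(-1,2)
E
python3 - <<'E'
from h import *
a=grab('scene','s0');b=grab('top','t0')
for f in(a,b): print({k:v for k,v in f.items() if k!='color'}, -np.array(f['R']).T@f['t'])
cv2.imwrite('pics/t0b.png',cv2.resize(b['color'],(800,600),interpolation=cv2.INTER_CUBIC))
cv2.imwrite('pics/s0b.png',cv2.resize(a['color'],(800,600),interpolation=cv2.INTER_CUBIC))
print(monitor.get_state())
E
```

```text
{'fovy': 48.27799572891035, 'cx': 254.86800205044543, 'cy': 195.72132112294048, 'k1': -0.0730322280619135, 'R': array([[-0.38390295,  0.92337287, -0.00103655],
       [ 0.50489993,  0.20897783, -0.83749885],
       [-0.7731071 , -0.32204163, -0.5464381 ]]), 't': array([ 0.24568619, -0.24629858,  1.66811728])} [1.50830911 0.36181419 0.70550272]
{'fovy': 47.385522447446334, 'cx': 255.466666436548, 'cy': 187.33716732755371, 'k1': -0.1566389701747962, 'R': array([[-0.01241162, -0.99990538, -0.00593094],
       [-0.98196309,  0.01330761, -0.18860382],
       [ 0.18866491,  0.00348308, -0.98203535]]), 't': array([0.01656258, 0.6171424 , 1.3306337 ])} [0.35517275 0.00371362 1.42322297]
{'t': 0.1, 'q': array([-9.83885067e-01,  3.59312042e-01,  1.11255637e-02, -2.98190456e-04,
       -1.22411402e+00, -2.88080969e-01]), 'qd': array([ 2.75426910e-04, -2.41462741e-03,  2.19243631e-03,  6.42002995e-05,
        1.95851242e-04, -8.10210352e-05]), 'joint_efforts': array([-3.05859510e-03, -5.84162199e+01,  2.93750721e+01,  7.01524571e+00,
        1.02184087e-02, -7.04745207e-05]), 'eef_pos': array([ 0.19855388, -0.64469543,  0.24770946]), 'ee_rot': array([ 3.14007082e+00, -1.58612949e-04, -2.84286377e+00]), 'force': array([-0.13846305,  0.57658062,  0.06295515]), 'moment': array([ 0.02382505, -0.03409993,  0.02343884]), 'gripper_force': 0.0, 'width': 0.08764783440869987}
```

View pics/t0b.png

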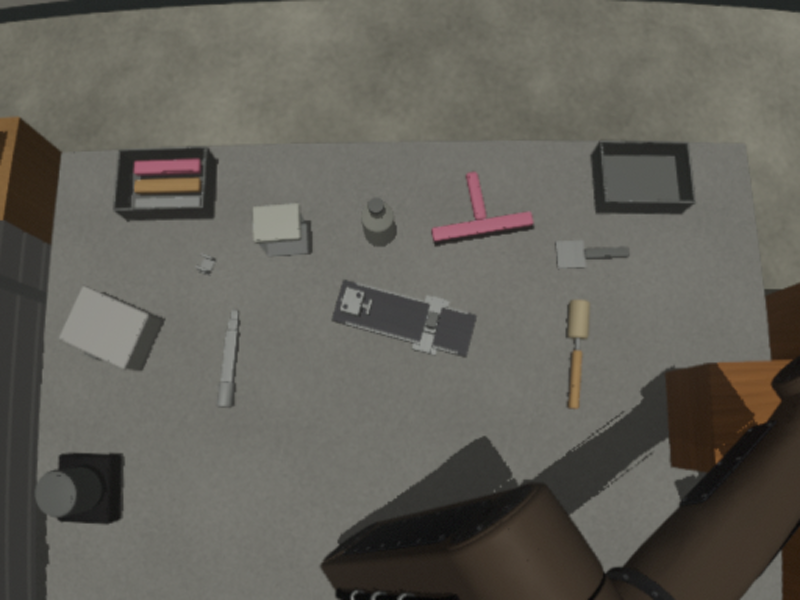

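View pics/s0b.png

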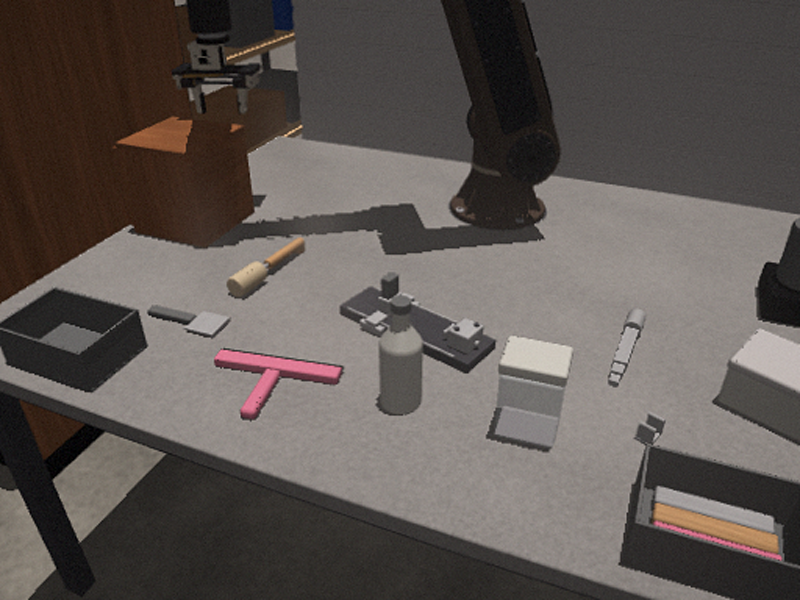

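The top view shows the crevice tool at about (229,357) of 800x600, its socket towards the robot. The gauge is at (404,318), with the fixed block on the left at (352,298) and the jaw at (432,322). I'll enlarge this area.

```bash
python3 - <<'E'
from h import *
b=load('t0')['color']
c=np.clip(b.astype(float)*1.6,0,255).astype(np.uint8)
g=cv2.resize(c[172:236,206:310],None,fx=7,fy=7,interpolation=cv2.INTER_CUBIC)  #728x448
cv2.imwrite('pics/g0.png',g)
t=cv2.resize(c[190:268,120:180],None,fx=7,fy=7,interpolation=cv2.INTER_CUBIC)
cv2.imwrite('pics/c0.png',t)
E
```

```text
(no output)
```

View pics/g0.png

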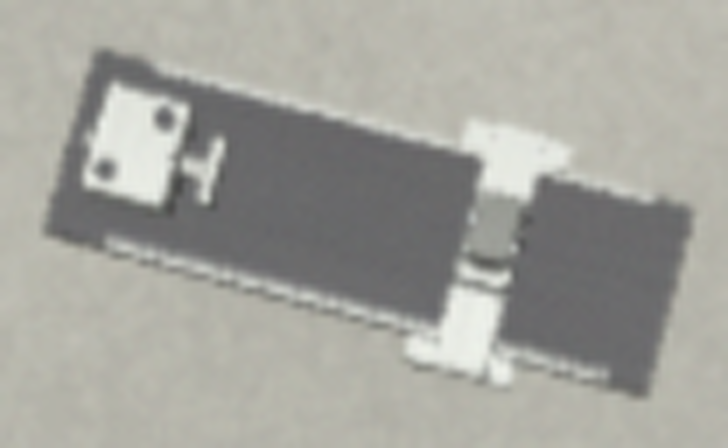

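View pics/c0.png

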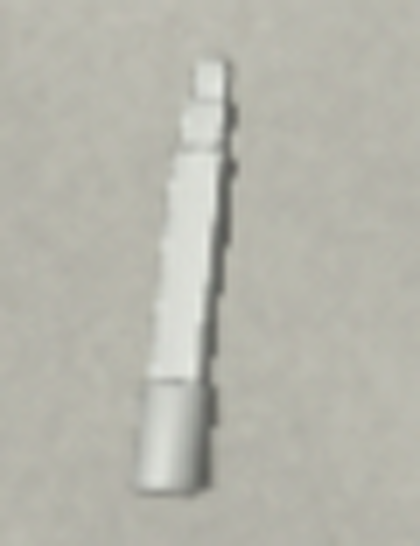

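```bash
python3 - <<'E'
from h import *
from scipy.optimize import least_squares
f=load('t0'); s=load('s0')
up=lambda p,o:(np.array(p,float)+.5)/7-.5+np.array(o)
def fit(L,uv,x0):
    L=np.array(L,float);
    def T(p): c,n=np.cos(p[2]),np.sin(p[2]); return L@np.array([[c,n,0],[-n,c,0],[0,0,1]])+[p[0],p[1],0]
    r=least_squares(lambda p:(pix(f,T(p))-uv).ravel(),x0); return r.x,r.fun.reshape(-1,2),T
P=world(f,up([[98,50],[45,235],[692,208],[648,395]],(206,172)),.02);print(P)
# +y gauge towards left of image=+Y world ; x to the right of y
yaw=np.arctan2(*(P[0]+P[1]-P[2]-P[3])[[1,0]])-np.pi/2
g,r,T=fit([[.045,.14,.02],[-.045,.14,.02],[.045,-.15,.02],[-.045,-.15,.02]],up([[98,50],[45,235],[692,208],[648,395]],(206,172)),[*P.mean(0)[:2],yaw]);print('gauge',g,r)
uv=up([[178,150],[222,150],[150,380],[207,380]],(120,190))
P=world(f,uv,.02);d=P[0]+P[1]-P[2]-P[3]
c,r,T2=fit([[.055,.012,.02],[.055,-.012,.02],[-.055,.012,.02],[-.055,-.012,.02]],uv,[*P.mean(0)[:2],np.arctan2(d[1],d[0])]);print('tool',c,r)
# jaw post top centre in crop (497,222), z=.095 (top rect 480..522 x 195..250)
p=world(f,up([[498,222]],(206,172)),.095)[0];R=np.array([[np.cos(g[2]),-np.sin(g[2])],[np.sin(g[2]),np.cos(g[2])]])
l=R.T@(p[:2]-g[:2]);print('post',p,'local',l,'jaw',l[1]+.0655)
# overlay check
o=s['color'].copy()
def loc(p,L):
    R=np.array([[np.cos(p[2]),-np.sin(p[2]),0],[np.sin(p[2]),np.cos(p[2]),0],[0,0,1]]);return np.array(L)@R.T+[p[0],p[1],0]
big=cv2.resize(o[170:270,200:440],None,fx=3.3,fy=3.3,interpolation=cv2.INTER_CUBIC)
def draw(p,L):
    q=((pix(s,loc(p,L))-[200,170]+.5)*3.3-.5);cv2.polylines(big,[np.round(q*8).astype(int).reshape(-1,1,2)],True,(0,255,0),1,cv2.LINE_AA,3)
draw(g,[[.045,.14,.02],[-.045,.14,.02],[-.045,-.15,.02],[.045,-.15,.02]])
draw(g,[[.025,.125,.055],[-.025,.125,.055],[-.025,.085,.055],[.025,.085,.055]])
y=l[1];draw(g,[[.015,y+.01,.095],[-.015,y+.01,.095],[-.015,y-.01,.095],[.015,y-.01,.095]])
draw(c,[[.055,.012,.02],[.055,-.012,.02],[-.055,-.012,.02],[-.055,.012,.02]])
cv2.imwrite('pics/ov.png',big)
E
```

```text
[[ 0.65518001  0.12618527  0.02      ]
 [ 0.56777897  0.15059962  0.02      ]
 [ 0.57643201 -0.14987914  0.02      ]
 [ 0.48975779 -0.1268788   0.02      ]]
gauge [ 0.57366488  0.00482917 -0.27508401] [[-0.35167899  0.05825547]
 [-0.36379318 -0.1800762 ]
 [ 0.57681135  0.05347244]
 [ 0.1343485   0.04289009]]
tool [ 0.49718535  0.36419671 -0.06377813] [[-0.4637222  -0.60503747]
 [ 0.41117382 -0.20666655]
 [ 0.47595962  0.16742187]
 [-0.42917843  0.62560296]]
post [ 0.55959933 -0.05619429  0.095     ] local [ 0.00303895 -0.06254972] jaw 0.0029502785125819775
```

View pics/ov.png

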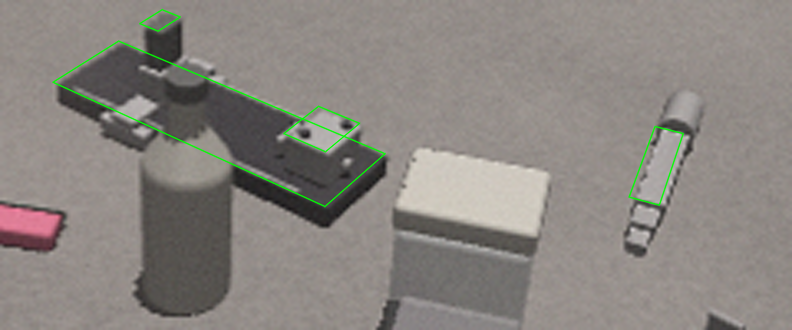

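The projected outlines lie within about 1 px (3–4 mm) of the bed, block, post top (162,20) and neck (658,165). That is good enough to set out. I'll rotate the gripper and travel high towards the tool, and check the tall bystanders at the same time.

{"method": "servo_tool", "body": {"targets": [{"angular":[0,0,6.9],"xyz":[0,0,0],"claw":8.7},{"angular":[0,0,6.9],"xyz":[0,0,0],"claw":8.7},{"angular":[0,0,6.9],"xyz":[0,0,0],"claw":8.7},{"angular":[0,0,0],"xyz":[-2.68,3.88,0],"claw":8.7},{"angular":[0,0,0],"xyz":[-2.68,3.88,0],"claw":8.7},{"angular":[0,0,0],"xyz":[-2.68,3.88,0],"claw":8.7},{"angular":[0,0,0],"xyz":[-2.68,3.88,0],"claw":8.7},{"angular":[0,0,0],"xyz":[-2.68,3.88,0],"claw":8.7},{"angular":[0,0,0],"xyz":[-2.68,3.88,0],"claw":8.7},{"angular":[0,0,0],"xyz":[-2.68,3.88,0],"claw":8.7},{"angular":[0,0,0],"xyz":[-2.68,3.88,0],"claw":8.7},{"angular":[0,0,0],"xyz":[-2.68,3.88,0],"claw":8.7},{"angular":[0,0,0],"xyz":[-2.68,3.88,0],"claw":8.7},{"angular":[0,0,0],"xyz":[-2.68,3.88,0],"claw":8.7},{"angular":[0,0,0],"xyz":[-2.68,3.88,0],"claw":8.7},{"angular":[0,0,0],"xyz":[0,0,0],"claw":8.7}]}}

```text
t: 1.7
eef_pos: [0.5515, -0.1966, 0.2478]
ee_rot: [3.141, -0.0, 3.083]
force: [-0.5, -0.6, -0.7]
width: 0.0871
gripper_force: 0.0
```

```bash
cat >> h.py <<'E'
def togo(xyz,yaw=None):
    s=monitor.get_state(); from scipy.spatial.transform import Rotation as Ro
    R=Ro.from_euler('xyz',s['ee_rot']).as_matrix()
    print('t',round(s['t'],2),'pos',s['eef_pos'].round(4),'rot',s['ee_rot'].round(4),'w',round(s['width'],4),'F',s['force'].round(1),'gf',s['gripper_force'])
    print('cm to go in tool',(R.T@(np.array(xyz)-s['eef_pos'])*100).round(2), '' if yaw is None else ('tool-z deg',np.degrees(-((yaw-s['ee_rot'][2]+np.pi)%(2*np.pi)-np.pi)).round(2)))
E
python3 - <<'E'
from h import *
togo([.497,.366,.25],np.pi-.064)
s=load('s0');t=load('t0')
print('spray top',world(t,[[240.5,131.5]],.19),'disp lid',world(t,[[177,143]],.14),'spray base',world(s,[[256,256]],0))
E
```

```text
t 1.7 pos [ 0.5515 -0.1966  0.2478] rot [ 3.1412e+00 -2.0000e-04  3.0833e+00] w 0.0871 F [-0.5 -0.6 -0.7] gf 0.0
cm to go in tool [ 8.71 55.85 -0.19] ('tool-z deg', np.float64(0.33))
spray top [[0.76047656 0.05017078 0.19      ]] disp lid [[0.74356784 0.24743784 0.14      ]] spray base [[7.61884179e-01 5.37300633e-02 1.11022302e-16]]
```

{"method": "servo_tool", "body": {"targets": [{"angular":[0,0,0.3],"xyz":[0.73,4.65,0],"claw":8.7},{"angular":[0,0,0],"xyz":[0.73,4.65,0],"claw":8.7},{"angular":[0,0,0],"xyz":[0.73,4.65,0],"claw":8.7},{"angular":[0,0,0],"xyz":[0.73,4.65,0],"claw":8.7},{"angular":[0,0,0],"xyz":[0.73,4.65,0],"claw":8.7},{"angular":[0,0,0],"xyz":[0.73,4.65,0],"claw":8.7},{"angular":[0,0,0],"xyz":[0.73,4.65,0],"claw":8.7},{"angular":[0,0,0],"xyz":[0.73,4.65,0],"claw":8.7},{"angular":[0,0,0],"xyz":[0.73,4.65,0],"claw":8.7},{"angular":[0,0,0],"xyz":[0.73,4.65,0],"claw":8.7},{"angular":[0,0,0],"xyz":[0.73,4.65,0],"claw":8.7},{"angular":[0,0,0],"xyz":[0.73,4.65,0],"claw":8.7},{"angular":[0,0,0],"xyz":[0,0,4.0],"claw":8.7},{"angular":[0,0,0],"xyz":[0,0,4.0],"claw":8.7},{"angular":[0,0,0],"xyz":[0,0,4.0],"claw":8.7},{"angular":[0,0,0],"xyz":[0,0,4.0],"claw":8.7},{"angular":[0,0,0],"xyz":[0,0,0],"claw":8.7}]}}

```text
t: 3.4
eef_pos: [0.4961, 0.3588, 0.0829]
ee_rot: [-3.133, -0.007, 3.073]
force: [-0.5, -0.3, 0.0]
width: 0.0867
gripper_force: 0.0
```

```bash
python3 - <<'E'
from h import *
togo([.497,.366,.034],np.pi-.064)
s=grab('scene','s1')
c=np.clip(s['color'][120:270,340:490].astype(float)*1.5,0,255).astype(np.uint8)
cv2.imwrite('pics/s1c.png',cv2.resize(c,None,fx=4,fy=4,interpolation=cv2.INTER_CUBIC))
E
```

```text
t 3.4 pos [0.4961 0.3588 0.0829] rot [-3.1333 -0.0067  3.0725] w 0.0867 F [-0.5 -0.3  0. ] gf 0.0
cm to go in tool [-0.07  0.77  4.88] ('tool-z deg', np.float64(-0.29))
```

View pics/s1c.png

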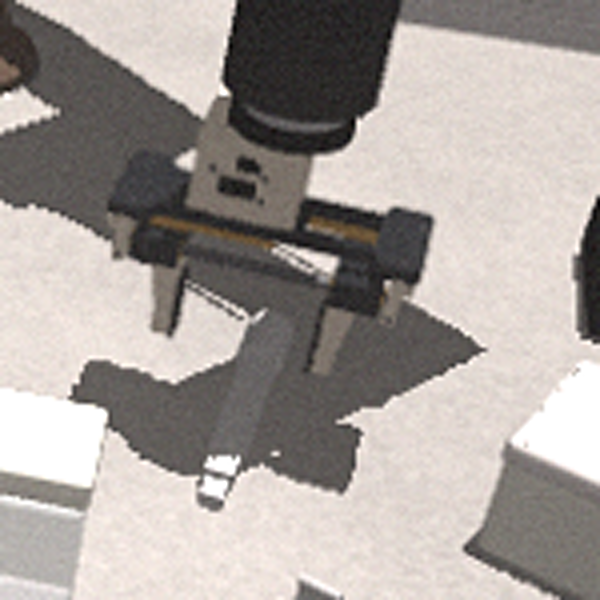

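The fingers at (160,320) and (320,360) straddle the neck, which lies near (255,360). I'll go down and check the height before closing.

{"method": "servo_tool", "body": {"targets": [{"angular":[0,0,0],"xyz":[0,0.4,1.6],"claw":8.7},{"angular":[0,0,0],"xyz":[0,0.3,1.6],"claw":8.7},{"angular":[0,0,0],"xyz":[0,0,1.2],"claw":8.7},{"angular":[0,0,0],"xyz":[0,0,0],"claw":8.7},{"angular":[0,0,0],"xyz":[0,0,0],"claw":8.7}]}}

```text
t: 3.95
eef_pos: [0.4999, 0.3695, 0.0458]
ee_rot: [3.141, 0.001, 3.074]
force: [0.7, -0.2, 0.4]
width: 0.087
gripper_force: 0.0
```

```bash
python3 -c "
from h import *
togo([.497,.366,.034],np.pi-.064)"
```

```text
t 3.95 pos [0.4999 0.3695 0.0458] rot [3.1407e+00 9.0000e-04 3.0740e+00] w 0.087 F [ 0.7 -0.2  0.4] gf 0.0
cm to go in tool [ 0.26 -0.37  1.18] ('tool-z deg', np.float64(-0.2))
```

{"method": "servo_tool", "body": {"targets": [{"angular":[0,0,0],"xyz":[0.25,-0.3,1.2],"claw":8.7},{"angular":[0,0,0],"xyz":[0,0,0],"claw":8.7},{"angular":[0,0,0],"xyz":[0,0,0],"claw":1.5},{"angular":[0,0,0],"xyz":[0,0,0],"claw":1.5},{"angular":[0,0,0],"xyz":[0,0,0],"claw":1.5},{"angular":[0,0,0],"xyz":[0,0,0],"claw":1.5},{"angular":[0,0,0],"xyz":[0,0,0],"claw":1.5},{"angular":[0,0,0],"xyz":[0,0,0],"claw":1.5},{"angular":[0,0,0],"xyz":[0,0,0],"claw":1.5},{"angular":[0,0,0],"xyz":[0,0,0],"claw":1.5}], "force": 30}}

```text
t: 4.95
eef_pos: [0.4967, 0.3664, 0.0326]
ee_rot: [3.142, 0.0, 3.074]
force: [0.4, 0.7, -0.4]
width: 0.0283
gripper_force: 0.1
```

{"method": "servo_tool", "body": {"targets": [{"angular":[0,0,0],"xyz":[0,0,-0.3],"claw":3.2},{"angular":[0,0,0],"xyz":[0,0,0],"claw":1.5},{"angular":[0,0,0],"xyz":[0,0,0],"claw":1.5},{"angular":[0,0,0],"xyz":[0,0,0],"claw":1.5},{"angular":[0,0,0],"xyz":[0,0,0],"claw":1.5},{"angular":[0,0,0],"xyz":[0,0,0],"claw":1.5}], "force": 30}}

```text
t: 5.55
eef_pos: [0.4969, 0.3667, 0.0359]
ee_rot: [3.141, 0.001, 3.074]
force: [-0.5, 1.3, 3.1]
width: 0.0236
gripper_force: 30.0
```

{"method": "servo_tool", "body": {"targets": [{"angular":[0,0,0],"xyz":[0,0,-2],"claw":1.5},{"angular":[0,0,0],"xyz":[0,0,-3.5],"claw":1.5},{"angular":[0,0,0],"xyz":[0,0,-3.5],"claw":1.5},{"angular":[0,0,5.95],"xyz":[0,0,-3],"claw":1.5},{"angular":[0,0,5.95],"xyz":[0,0,0],"claw":1.5},{"angular":[0,0,0],"xyz":[-1.72,-3.17,0],"claw":1.5},{"angular":[0,0,0],"xyz":[-1.72,-3.17,0],"claw":1.5},{"angular":[0,0,0],"xyz":[-1.72,-3.17,0],"claw":1.5},{"angular":[0,0,0],"xyz":[-1.72,-3.17,0],"claw":1.5},{"angular":[0,0,0],"xyz":[-1.72,-3.17,0],"claw":1.5},{"angular":[0,0,0],"xyz":[-1.72,-3.17,0],"claw":1.5},{"angular":[0,0,0],"xyz":[-1.72,-3.17,0],"claw":1.5},{"angular":[0,0,0],"xyz":[-1.72,-3.17,0],"claw":1.5},{"angular":[0,0,0],"xyz":[-1.72,-3.17,0],"claw":1.5},{"angular":[0,0,0],"xyz":[-1.72,-3.17,0],"claw":1.5},{"angular":[0,0,0],"xyz":[0,0,0],"claw":1.5},{"angular":[0,0,0],"xyz":[0,0,0],"claw":1.5},{"angular":[0,0,0],"xyz":[0,0,0],"claw":1.5}]}}

```text
t: 7.35
eef_pos: [0.5755, 0.0148, 0.1552]
ee_rot: [-3.141, -0.001, 2.866]
force: [-0.1, 1.2, -0.2]
width: 0.0233
gripper_force: 30.0
```

```bash
python3 - <<'E'
from h import *
togo([.5764,.0145,.0575],np.pi-.275)
s=grab('scene','s2')
c=np.clip(s['color'][80:250,200:350].astype(float)*1.5,0,255).astype(np.uint8)
cv2.imwrite('pics/s2c.png',cv2.resize(c,None,fx=3.5,fy=3.5,interpolation=cv2.INTER_CUBIC))
E
```

```text
t 7.35 pos [0.5755 0.0148 0.1552] rot [-3.1413e+00 -8.0000e-04  2.8661e+00] w 0.0233 F [-0.1  1.2 -0.2] gf 29.999560117721558
cm to go in tool [-0.1   0.    9.77] ('tool-z deg', np.float64(-0.03))
```

View pics/s2c.png

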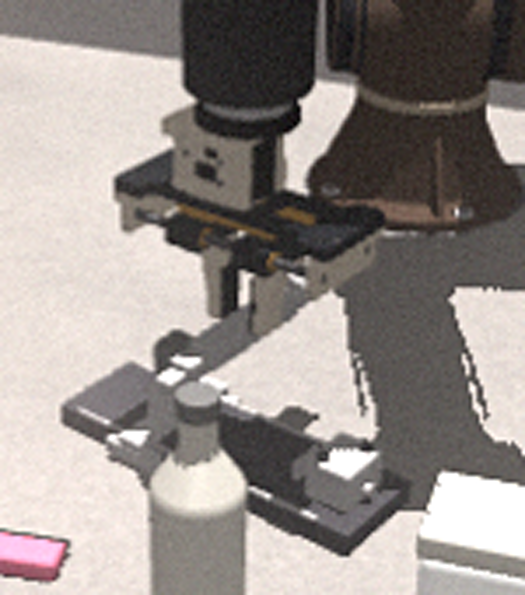

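The tool hangs level between the fingers at about (235,320), crosswise over the bed between jaw and block. Next I'll lower it.

{"method": "servo_tool", "body": {"targets": [{"angular":[0,0,0],"xyz":[0,0,2.5],"claw":1.5},{"angular":[0,0,0],"xyz":[0,0,2.5],"claw":1.5},{"angular":[0,0,0],"xyz":[0,0,2.5],"claw":1.5},{"angular":[0,0,0],"xyz":[0,0,1.5],"claw":1.5},{"angular":[0,0,0],"xyz":[0,0,0.6],"claw":1.5},{"angular":[0,0,0],"xyz":[0,0,0],"claw":1.5},{"angular":[0,0,0],"xyz":[0,0,0],"claw":1.5}]}}

```text
t: 8.1
eef_pos: [0.5765, 0.0151, 0.0603]
ee_rot: [3.141, 0.001, 2.867]
force: [0.1, 0.9, -0.9]
width: 0.0235
gripper_force: 30.0
```

{"method": "servo_tool", "body": {"targets": [{"angular":[0,0,0],"xyz":[0,0,0.2],"claw":1.5},{"angular":[0,0,0],"xyz":[0,0,0.1],"claw":1.5},{"angular":[0,0,0],"xyz":[0,0,0],"claw":1.5},{"angular":[0,0,0],"xyz":[0,0,0],"claw":1.5}]}}

```text
t: 8.5
eef_pos: [0.576, 0.0145, 0.0568]
ee_rot: [3.141, 0.0, 2.866]
force: [0.3, 0.7, -1.3]
width: 0.0235
gripper_force: 30.0
```

Underside about 1 mm above the bed. I'll release to 4 cm only, rise, and look.

{"method": "servo_tool", "body": {"targets": [{"angular":[0,0,0],"xyz":[0,0,0],"claw":3.8},{"angular":[0,0,0],"xyz":[0,0,0],"claw":3.8},{"angular":[0,0,0],"xyz":[0,0,0],"claw":3.8},{"angular":[0,0,0],"xyz":[0,0,0],"claw":3.8},{"angular":[0,0,0],"xyz":[0,0,-1.5],"claw":3.8},{"angular":[0,0,0],"xyz":[0,0,-3],"claw":3.8},{"angular":[0,0,0],"xyz":[0,0,-4],"claw":3.8},{"angular":[0,0,0],"xyz":[0,0,-4],"claw":8.7},{"angular":[0,0,0],"xyz":[0,0,0],"claw":8.7}]}}

```text
t: 9.4
eef_pos: [0.5791, 0.0151, 0.1877]
ee_rot: [3.137, 0.009, 2.867]
force: [0.6, 1.5, -0.0]
width: 0.0488
gripper_force: 0.0
```

```bash
python3 - <<'E'
from h import *
g=[.5737,.0048]; a=-.275; y=-.0625
togo([g[0]-np.sin(a)*y,g[1]+np.cos(a)*y,.175],np.pi+a)
s=grab('scene','s3')
c=np.clip(s['color'][80:250,200:350].astype(float)*1.5,0,255).astype(np.uint8)
cv2.imwrite('pics/s3c.png',cv2.resize(c,None,fx=3.5,fy=3.5,interpolation=cv2.INTER_CUBIC))
E
```

```text
t 9.4 pos [0.5791 0.0151 0.1877] rot [3.1371 0.0089 2.8672] w 0.0488 F [ 0.6  1.5 -0. ] gf 0.0
cm to go in tool [ 0.26 -7.39  1.24] ('tool-z deg', np.float64(0.04))
```

View pics/s3c.png

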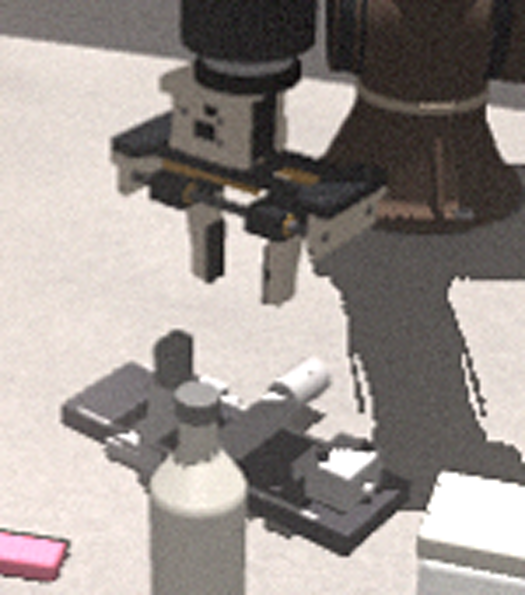

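The tool lies flat across the bed with its socket at (305,380), between the post at (175,355) and the block at (340,470). Now over the jaw post and down.

{"method": "servo_tool", "body": {"targets": [{"angular":[0,0,0],"xyz":[0,-3.7,0],"claw":8.7},{"angular":[0,0,0],"xyz":[0,-3.7,0],"claw":8.7},{"angular":[0,0,0],"xyz":[0,0,0],"claw":8.7},{"angular":[0,0,0],"xyz":[0,0,3],"claw":8.7},{"angular":[0,0,0],"xyz":[0,0,3],"claw":8.7},{"angular":[0,0,0],"xyz":[0,0,2],"claw":8.7},{"angular":[0,0,0],"xyz":[0,0,1],"claw":8.7},{"angular":[0,0,0],"xyz":[0,0,0],"claw":8.7},{"angular":[0,0,0],"xyz":[0,0,0],"claw":8.7},{"angular":[0,0,0],"xyz":[0,0,0],"claw":8.7}]}}

```text
t: 10.45
eef_pos: [0.5566, -0.0565, 0.0926]
ee_rot: [3.141, 0.002, 2.866]
force: [0.3, 0.4, 1.0]
width: 0.0869
gripper_force: 0.0
```

```bash
python3 - <<'E'
from h import *
g=[.5737,.0048]; a=-.275; y=-.0625
togo([g[0]-np.sin(a)*y,g[1]+np.cos(a)*y,.085],np.pi+a)
E
```

```text
t 10.45 pos [ 0.5566 -0.0565  0.0926] rot [3.1409e+00 1.7000e-03 2.8665e+00] w 0.0869 F [0.3 0.4 1. ] gf 0.0
cm to go in tool [0.02 0.11 0.76] ('tool-z deg', np.float64(-0.01))
```

{"method": "servo_tool", "body": {"targets": [{"angular":[0,0,0],"xyz":[0,0,0.7],"claw":8.7},{"angular":[0,0,0],"xyz":[0,0,0],"claw":3.0},{"angular":[0,0,0],"xyz":[0,0,0],"claw":3.0},{"angular":[0,0,0],"xyz":[0,0,0],"claw":3.0},{"angular":[0,0,0],"xyz":[0,0,0],"claw":3.0},{"angular":[0,0,0],"xyz":[0,0,0],"claw":3.0},{"angular":[0,0,0],"xyz":[0,0,0],"claw":3.0},{"angular":[0,0,0],"xyz":[0,0,0],"claw":1.2},{"angular":[0,0,0],"xyz":[0,0,0],"claw":1.2},{"angular":[0,0,0],"xyz":[0,0,0],"claw":1.2},{"angular":[0,0,0],"xyz":[0,0,0],"claw":1.2},{"angular":[0,0,0],"xyz":[0,0,0],"claw":1.2}], "force": 25}}

```text
t: 11.65
eef_pos: [0.5563, -0.0552, 0.0846]
ee_rot: [3.14, 0.001, 2.866]
force: [-0.8, 8.7, -0.3]
width: 0.0198
gripper_force: 25.0
```

Post gripped. To find the jaw's zero, I'll pull it gently back to its open stop.

{"method": "servo_tool", "body": {"targets": [{"angular":[0,0,0],"xyz":[0,-0.2,0],"claw":1.2},{"angular":[0,0,0],"xyz":[0,-0.2,0],"claw":1.2},{"angular":[0,0,0],"xyz":[0,0,0],"claw":1.2}], "force": 40}}

```text
t: 11.95
eef_pos: [0.5563, -0.0555, 0.0845]
ee_rot: [3.135, 0.002, 2.866]
force: [-1.2, 31.3, 0.0]
width: 0.0197
gripper_force: 40.0
```

The jaw is at its stop: 31 N for 0.3 mm of motion. So this is jaw = 0, and the goal is a TCP 102 mm further along the bed. Slide to about 90 mm first.

{"method": "servo_tool", "body": {"targets": [{"angular":[0,0,0],"xyz":[0,0.7,0],"claw":1.2},{"angular":[0,0,0],"xyz":[0,0.7,0],"claw":1.2},{"angular":[0,0,0],"xyz":[0,0.8,0],"claw":1.2},{"angular":[0,0,0],"xyz":[0,0.8,0],"claw":1.2},{"angular":[0,0,0],"xyz":[0,0.8,0],"claw":1.2},{"angular":[0,0,0],"xyz":[0,0.8,0],"claw":1.2},{"angular":[0,0,0],"xyz":[0,0.8,0],"claw":1.2},{"angular":[0,0,0],"xyz":[0,0.8,0],"claw":1.2},{"angular":[0,0,0],"xyz":[0,0.8,0],"claw":1.2},{"angular":[0,0,0],"xyz":[0,0.8,0],"claw":1.2},{"angular":[0,0,0],"xyz":[0,0.6,0],"claw":1.2},{"angular":[0,0,0],"xyz":[0,0.4,0],"claw":1.2},{"angular":[0,0,0],"xyz":[0,0,0],"claw":1.2},{"angular":[0,0,0],"xyz":[0,0,0],"claw":1.2}]}}

```text
t: 13.35
eef_pos: [0.5785, 0.0229, 0.0846]
ee_rot: [-3.14, -0.0, 2.866]
force: [0.2, -5.7, 0.2]
width: 0.0198
gripper_force: 40.0
```

```bash
cat >> h.py <<'E'
def jaw():
    togo([.584,.0427,.0845],np.pi-.275); s=monitor.get_state()
    d=s['eef_pos'][:2]-[.5563,-.0555]; u=np.array([.2716,.9624]); print('jaw mm',1000*d@u,'lateral',1000*(d[0]*u[1]-d[1]*u[0]),'F along',s['force'][:2]@u)
E
python3 -c "
from h import *
jaw()"
```

```text
t 13.35 pos [0.5785 0.0229 0.0846] rot [-3.1400e+00 -2.0000e-04  2.8657e+00] w 0.0198 F [ 0.2 -5.7  0.2] gf 39.99632656574249
cm to go in tool [0.01 2.06 0.  ] ('tool-z deg', np.float64(-0.05))
jaw mm 81.4682556887859 lateral 0.1087657395184502 F along -5.412150416727794
```

{"method": "servo_tool", "body": {"targets": [{"angular":[0,0,0],"xyz":[0,0.4,0],"claw":1.2},{"angular":[0,0,0],"xyz":[0,0.4,0],"claw":1.2},{"angular":[0,0,0],"xyz":[0,0.3,0],"claw":1.2},{"angular":[0,0,0],"xyz":[0,0.2,0],"claw":1.2},{"angular":[0,0,0],"xyz":[0,0.2,0],"claw":1.2},{"angular":[0,0,0],"xyz":[0,0.2,0],"claw":1.2},{"angular":[0,0,0],"xyz":[0,0,0],"claw":1.2},{"angular":[0,0,0],"xyz":[0,0,0],"claw":1.2}]}}

```text
t: 14.15
eef_pos: [0.583, 0.0387, 0.0846]
ee_rot: [-3.139, -0.0, 2.866]
force: [1.5, -9.0, -0.2]
width: 0.02
gripper_force: 40.0
```

```bash
python3 -c "
from h import *
jaw()"
```

```text
t 14.15 pos [0.583  0.0387 0.0846] rot [-3.1394e+00 -4.0000e-04  2.8656e+00] w 0.02 F [ 1.5 -9.  -0.2] gf 40.00094175338745
cm to go in tool [0.02 0.41 0.01] ('tool-z deg', np.float64(-0.06))
jaw mm 97.92907384908253 lateral 0.1347498184348546 F along -8.215737508961249
```

{"method": "servo_tool", "body": {"targets": [{"angular":[0,0,0],"xyz":[0,0.15,0],"claw":1.2},{"angular":[0,0,0],"xyz":[0,0.15,0],"claw":1.2},{"angular":[0,0,0],"xyz":[0,0.15,0],"claw":1.2},{"angular":[0,0,0],"xyz":[0,0,0],"claw":1.2},{"angular":[0,0,0],"xyz":[0,0,0],"claw":1.2},{"angular":[0,0,0],"xyz":[0,0,0],"claw":1.2}]}}

```text
t: 14.75
eef_pos: [0.5841, 0.0425, 0.0846]
ee_rot: [-3.139, -0.0, 2.865]
force: [1.5, -10.4, -0.1]
width: 0.02
gripper_force: 40.0
```

```bash
python3 - <<'E'
from h import *
jaw()
s=grab('scene','s4')
c=np.clip(s['color'][170:250,210:330].astype(float)*1.6,0,255).astype(np.uint8)
cv2.imwrite('pics/s4c.png',cv2.resize(c,None,fx=6,fy=6,interpolation=cv2.INTER_CUBIC))
E
```

```text
t 14.75 pos [0.5841 0.0425 0.0846] rot [-3.1388e+00 -5.0000e-04  2.8654e+00] w 0.02 F [  1.5 -10.4  -0.1] gf 40.00707149505615
cm to go in tool [0.02 0.01 0.01] ('tool-z deg', np.float64(-0.07))
jaw mm 101.88129483929296 lateral 0.1586900221976044 F along -9.646191205498544
```

View pics/s4c.png

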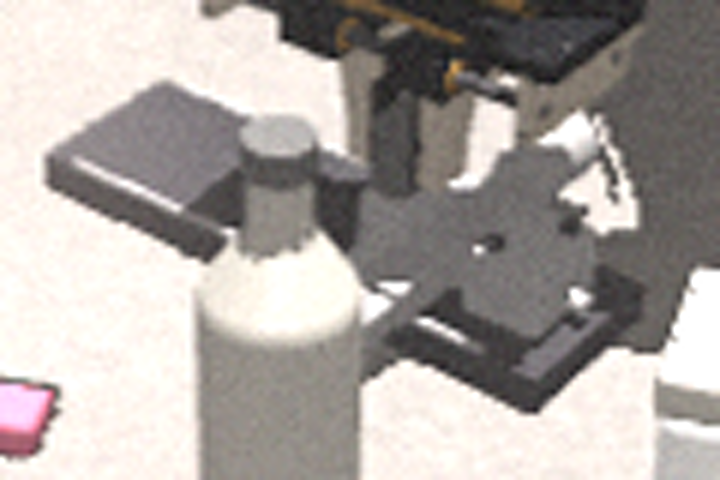

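The jaw, the neck and the plunger are together under the block at (530,240), and the jaw reads about 102 mm. Release and rise.

{"method": "servo_tool", "body": {"targets": [{"angular":[0,0,0],"xyz":[0,0,0],"claw":4},{"angular":[0,0,0],"xyz":[0,0,0],"claw":4},{"angular":[0,0,0],"xyz":[0,0,0],"claw":4},{"angular":[0,0,0],"xyz":[0,0,0],"claw":4},{"angular":[0,0,0],"xyz":[0,0,-2],"claw":4},{"angular":[0,0,0],"xyz":[0,0,-4],"claw":4},{"angular":[0,0,0],"xyz":[0,0,-4],"claw":4},{"angular":[0,0,0],"xyz":[0,0,-4],"claw":4},{"angular":[0,0,0],"xyz":[4,-2,-2],"claw":4},{"angular":[0,0,0],"xyz":[4,-2,0],"claw":4},{"angular":[0,0,0],"xyz":[4,-2,0],"claw":4},{"angular":[0,0,0],"xyz":[4,-2,0],"claw":4},{"angular":[0,0,0],"xyz":[0,0,0],"claw":4},{"angular":[0,0,0],"xyz":[0,0,0],"claw":4}]}}

```text
t: 16.2
eef_pos: [0.4084, 0.0114, 0.2455]
ee_rot: [3.14, 0.002, 2.867]
force: [0.4, -0.3, 0.2]
width: 0.0401
gripper_force: 0.0
```

```bash
python3 - <<'E'
from h import *
togo([.5,0,.25])
f=grab('top','t5');s=grab('scene','s5')
c=np.clip(f['color'][165:240,200:315].astype(float)*1.6,0,255).astype(np.uint8)
d=np.clip(s['color'][170:245,210:325].astype(float)*1.6,0,255).astype(np.uint8)
cv2.imwrite('pics/e5.png',np.vstack([cv2.resize(x,None,fx=4,fy=4,interpolation=cv2.INTER_CUBIC) for x in(c,d)]))
E
```

```text
t 16.2 pos [0.4084 0.0114 0.2455] rot [3.1397e+00 2.0000e-03 2.8672e+00] w 0.0401 F [ 0.4 -0.3  0.2] gf 0.0
cm to go in tool [-9.13  1.38 -0.43]
```

View pics/e5.png

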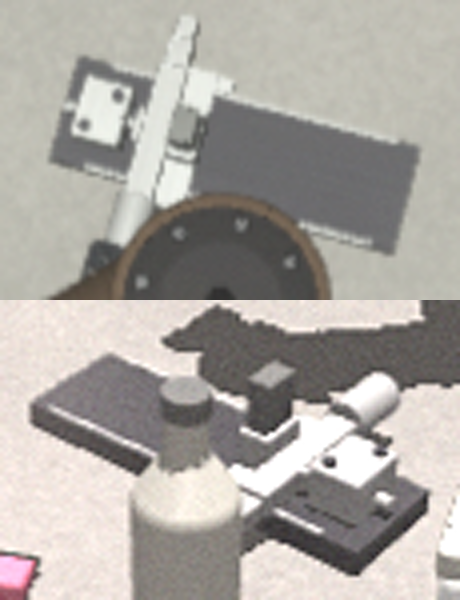

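The neck sits square between the jaw and the plunger pad. It is centred across the bed, with the socket starting just outside the bed edge at (125,190), and the plunger rod stands well out behind the block at (68,108). The robot is clear, so I'll hand in.

```bash
python3 -c "
from h import *
print(order.job_done())"
```

```text
the job is handed in; nothing more can be done
None
```

The crevice tool lies flat and square across the bed, held by its neck with the jaw slid to about 102 mm (plunger roughly 6 mm in, about half-way). The gripper has let go, I touched none of the other things, and the job was handed in at about 16 s of the 54 s allowed; no verdict came back.

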